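# Return a spectacle case through the drop-off flap

## Task

Hand in the brown spectacle case: with the fingertips, push it across the grey feed deck, broad side first, and in through the hanging flap of the return box until it slides down the chute inside, then draw back clear so that the flap swings fully shut behind it. Only push the case: never lift or topple it, and leave the spray bottle, the spectacles and the wipes box where they are.

Things in the scene. Friction and masses are not known exactly. Their poses are not given: they have to be found in the camera images.
- case: Brown spectacle case, loose and flat on the feed deck before the flap: slab 56 (x) by 150 (y) by 28 mm high, about 120 g, hard and smooth. Origin: centre of underside, z up; its x starts within 0.35 rad of the box's x, brass catch on the -x long side. It starts up to 45 mm off the mouth's middle and askew: nudge it by a short end, square it by the long side.
- dropbox: Return box with feed deck, fixed to the bench. Origin: on the bench under the hinge line, mid-mouth; x points into the box (within 0.35 rad of away from the robot), y left, z up. Deck: flat grey block, top 80 mm above the bench, x = -190 to 0 mm, y = -160 to 160, no rims. Box behind it: x = 0 to 150, grey walls 148 mm high, clear roof (top at 152) and clear back wall (inner face x = 134).
- mouth (a point): Point on the deck's inner edge, under the hinge line, in the middle of the mouth, 80 mm above the bench; axes as the box. Mouth is 176 mm wide between the walls (8 mm thick, front ends at x = -12 mm) and 55 mm high. Just inside it the smooth white chute falls away at 27 degrees, so the case tips in and slides down by itself once its centre is some 10 to 20 mm past this point.
- hinge (a point): Middle of the flap's hinge rod, 6 mm thick, 58 mm above the deck, lying along the box's y across the mouth. It and the roof edge (4 mm inside it, 68 to 72 mm above the deck) stop an upright finger at the mouth, which is far enough: the case's rear edge need only be pushed up to about 6 mm before the hinge line.
- flap (a joint): Angle of the aluminium flap, 170 mm wide, 3 mm thick, 40 g, hanging from the rod. 0 = shut: inner face 7.5 mm inside the hinge line, lower edge 5 mm above the deck. Opens only inward, to 1.4 rad, pushed by the case's front with under 1 N; it rests on whatever is below it and, once free, falls shut in about 1 s.
- spray: Bystander: white lens-cleaner bottle 48 mm across, 130 mm tall, standing on the bench to the left of the box. Origin: centre of its underside.
- glasses: Bystander: open metal spectacles about 135 mm wide, 140 mm long, 43 mm high, standing on rims and temple ends, on the bench to the right of the deck, lenses towards it. Origin: on the bench midway under the two rims; the temples run along its +x.
- wipes: Bystander: box of lens wipes 75 by 115 by 70 mm high, white and green, on the bench to the right of the box. Origin: centre of its underside.
There are look-alikes about, which are no part of the job. There is more than one size of the case; the one meant has the size given above.

How it is judged:
By the outcome, as a careful person would: the job done as asked, in the order asked, and still so for the second after the job is handed in, with the robot touching nothing.
It also fails if it takes over 59 s, if anything falls off the work surface, if the arm or the gripper's body presses on something with over 40 N, if the wrist force passes 120 N, or if a joint passes its speed limit or range.

## Robot

A 7-joint arm with a two-finger parallel gripper is mounted at the origin on the work surface. World frame = base frame: x ahead of the robot, y to its left, z up, the work surface at z = 0. Lengths are in m, angles in rad, forces in N, time in s.
With the tool pointing down it reaches from about 0.425 to 0.95 m from the base axis. Payload 4.7 kg.
Tool frame: the origin (TCP) lies between the finger pads; the fingertips stand 25 mm ahead of it and the grasp point (between the pads) lies 6 mm ahead of it; z points along the fingers, y is the line along which they close (so a half turn about z gives the same grasp; the last joint's range is limited). The gripper opens to 85 mm and grips with 20 to 120 N. Pads are 22 mm wide; open, the fingers measure 114 mm over their backs; the gripper's body (76 mm by 85 mm) begins 54 mm behind the grasp point. The pads swing forward as they close: fully open they stand 13 mm farther back than shut.
Start: joints at [1.192, 0.469, -0.049, 1.532, 0.024, 1.141, -0.082], TCP at [0.231, -0.634, 0.256] pointing down, gripper open.
Joint ranges: [-2.59, 2.59], [-0.33, 1.99], [-1.39, 1.29], [0.1, 2.45], [-1.04, 4.18], [0.21, 1.99], [-2.66, 2.66]. Speed limits (rad/s): [2.57, 2.57, 3.14, 3.14, 3.14, 3.14, 3.14].

## Interface

Orientations are given as a 3x3 rotation matrix whose columns are the frame's x, y, z axes.
In Python, from rig import * gives the robot as it stands. Calls block until the motion is done:
- movep(position, orientation): joint-space move of the TCP to a pose.
- move_l(position, attitude=None, feed=0.15, until_force=None): straight line of the TCP; attitude=None keeps the orientation; feed is the mean speed in m/s. With until_force (N) it stops when the force on the tool has changed by that much, and returns True; else False.
- move_joints(angles): joint-space move.
- command_gripper(opening, newtons=None): finger opening in m; newtons is the grip in N (None keeps the last); returns when the fingers have stopped.
- sleep(seconds).
- inverse_kinematics(position, orientation): joint angles nearest the present ones, or None.
- sense(): the state.
- camera(name): name is "side" or "top"; returns (picture, depth): 480x640x3 uint8, red, green, blue; 480x640 float32, m along the optical axis (not along the pixel's ray), 0 where there is no reading.
- camera_params(name): a dict with "K" (3x3 intrinsics, pixels), "position" and "rotation" of the camera in the world. Camera axes: x right, y down, z forward; pixel columns grow to the right and rows downward; lengths in m; the calibration is good to about 2 mm. A picture is of the moment at which its call begins. camera_params takes no time and is no camera call.
A pose or a line that the arm cannot do raises Unreachable and nothing moves.
- finish_job(): hands the job in; it is judged then, once.
The state is a dict: "time_s": time; "joint_pos": joint angles; "qd": joint speeds; "joint_efforts": joint torques, N m; "position": TCP position; "tcp_rot": TCP orientation; "wrist_force": force on the tool from outside, world axes, zero at the start; "ft_torque": the same for the moment, N m; "finger_gap": finger opening in m; "gripper_force": force on a finger pad.
Only numpy, scipy, OpenCV 4.12 (cv2) and the standard library are available. Lean on these libraries where they do the work, as an engineer would, in place of code of your own. Each camera call takes 0.05 s, during which the arm holds its last target. There are 200 camera calls.

## Working session

There is one attempt and no reset: what is moved stays moved. The work goes in short steps, each a Python script; the robot and the scene stay as the last script left them, time stands still between calls to the robot, and variables do not carry over. Pictures are saved under pics/ and viewed, at most 10 in all, crops included, and the job is handed in when it is done.

```bash
mkdir -p pics
cat > h.py <<'E'
from rig import *
import numpy as np, cv2
def snap(n,f):
    p,d=camera(n); cv2.imwrite(f'pics/{f}.png',p[...,::-1]); np.save(f'pics/{f}.npy',d); return p,d
def w(n,d,u,v,r=1):
    c=camera_params(n); a=d[v-r:v+r+1,u-r:u+r+1]; z=np.median(a[a>0])
    return np.array(c['position'])+np.array(c['rotation'])@(np.linalg.inv(c['K'])@[u,v,1]*z)
E
python3 - <<'E'
from h import *
for n in('top','side'):
    snap(n,n+'0'); c=camera_params(n); print(n,c['position'],c['rotation'],c['K'])
print(sense()['time_s'])
E
```

```text
top [0.36449775 0.06484141 0.96845787] [[-0.03966788 -0.97871068  0.20137495]
 [-0.99920483  0.03966475 -0.00405226]
 [-0.0040215  -0.20137557 -0.97950585]] [[487.64303903   0.         319.54246205]
 [  0.         487.64303903 242.44946751]
 [  0.           0.           1.        ]]
side [0.39113478 0.73466444 0.85139629] [[-0.97816111 -0.1520927   0.1416639 ]
 [-0.20783937  0.72199796 -0.65994071]
 [-0.00190888 -0.67497167 -0.73784117]] [[553.67939088   0.         322.06628537]
 [  0.         553.67939088 253.35496549]
 [  0.           0.           1.        ]]
0.1
```

View pics/top0.png

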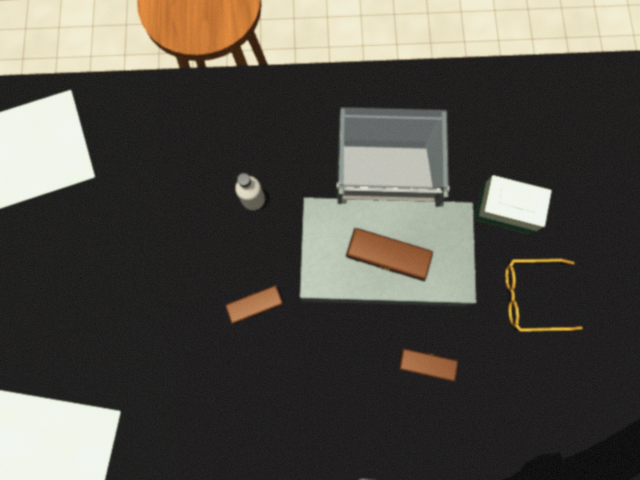

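View pics/side0.png

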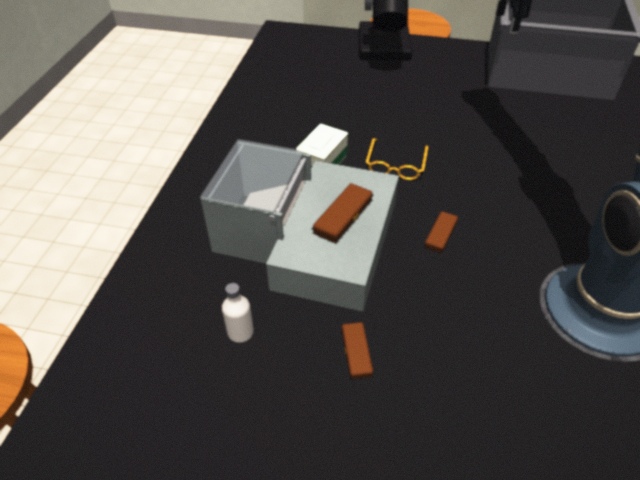

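The top view shows three brown cases. The one on the deck at (390,254) is the largest; (254,304) and (429,365) are smaller and lie on the bench, so they don't fit. The side view agrees, with the deck case at (343,212). Next I'll take an enlarged crop and fit poses.

```bash
cat >> h.py <<'E'
def cloud(n,d):
    c=camera_params(n); v,u=np.mgrid[:480,:640]
    P=np.stack([u,v,np.ones_like(u)],-1)@np.linalg.inv(c['K']).T*d[...,None]
    return P@np.array(c['rotation']).T+np.array(c['position'])
def rect(P):
    (c,s,a)=cv2.minAreaRect(P.astype(np.float32)); a=np.radians(a)
    if s[0]>s[1]: s=s[::-1]; a+=np.pi/2   # a = direction of the short side
    a=(a+np.pi/2)%np.pi-np.pi/2
    return np.array(c),s,a
def fitcase(p,d,zmin=.098):
    W=cloud('top',d); q=p.astype(int)
    m=(q[...,0]>q[...,2]+35)&(d>0)&(W[...,2]>zmin)&(W[...,2]<.118)&(W[...,0]>.4)
    m=m.astype(np.uint8); n,l,st,_=cv2.connectedComponentsWithStats(m)
    m=l==1+np.argmax(st[1:,4]); return rect(W[m][:,:2]),np.median(W[m][:,2]),m
E
python3 - <<'E'
from h import *
p=cv2.imread('pics/top0.png')[...,::-1]; d=np.load('pics/top0.npy')
print('case',fitcase(p,d)[:2])
W=cloud('top',d); z=W[...,2]
m=(abs(z-.08)<.008)&(np.arange(480)[:,None]>205)&(np.arange(480)[:,None]<310); m=cv2.morphologyEx(m.astype(np.uint8),cv2.MORPH_OPEN,np.ones((5,5)))
n,l,st,_=cv2.connectedComponentsWithStats(m); m=l==1+np.argmax(st[1:,4])
print('deck(part)',rect(W[m][:,:2]),np.median(z[m]))
for u,v in[(306,203),(472,206),(474,299),(302,296),(341,112),(446,113),(341,195),(446,197),(254,304),(429,365)]: print(u,v,w('top',d,u,v).round(4))
q=p[90:320,220:560]; cv2.imwrite('pics/crop.png',cv2.resize(q[...,::-1],None,fx=2.3,fy=2.3,interpolation=2))
E
```

```text
case ((array([ 0.51740533, -0.06357826]), (0.05580467730760574, 0.14816367626190186), np.float64(-0.33671783768860486)), np.float64(0.10743787607368044))
deck(part) (array([ 0.5257659 , -0.06439199]), (0.1819383054971695, 0.32067567110061646), np.float64(-0.06727091650318329)) 0.07968129952486414
306 203 [0.6246 0.0838 0.079 ]
472 206 [ 0.6062 -0.2297  0.0779]
474 299 [ 0.4311 -0.2147  0.0801]
302 296 [0.4492 0.097  0.0788]
341 112 [0.7721 0.0131 0.1507]
446 113 [ 0.7625 -0.1768  0.1501]
341 195 [0.6194 0.02   0.1385]
446 197 [ 0.6068 -0.1642  0.1431]
254 304 [0.4432 0.1927 0.0186]
429 365 [ 0.3152 -0.1363  0.0186]
```

View pics/crop.png

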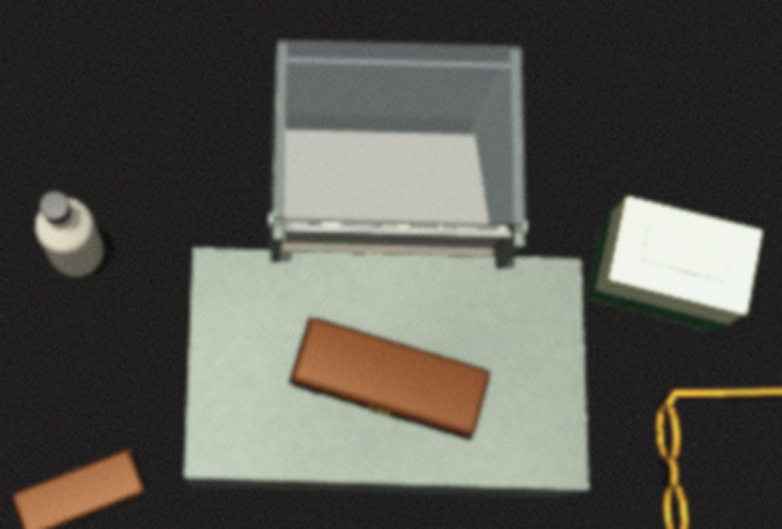

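The crop confirms it. The deck case has a brass catch on its near side and measures 56x148 mm with its top at z=0.107, which matches the description. It is nearly centred on the mouth and about -0.27 rad askew. I'll refine the deck pose, feel for the deck with the fingers, then push to square the case.

```bash
cat > fitdeck.py <<'E'
from h import *
d=np.load('pics/top0.npy'); W=cloud('top',d)
m=abs(W[...,2]-.08)<.01; m=cv2.morphologyEx(m.astype(np.uint8),cv2.MORPH_OPEN,np.ones((3,3)))
near=np.array([W[r,u,:2] for u in range(315,465) for r in [np.where(m[215:312,u])[0].max()+215]])
lf=np.array([W[v,c,:2] for v in range(215,290) for c in [np.where(m[v,280:345])[0].min()+280]])
rt=np.array([W[v,c,:2] for v in range(215,290) for c in [np.where(m[v,440:500])[0].max()+440]])
L=lambda P: cv2.fitLine(P.astype(np.float32),cv2.DIST_HUBER,0,.01,.01).ravel()
a,b,c=L(near),L(lf),L(rt)
yn=-np.arctan(a[0]/a[1]); print('yaw near,left,right',yn,np.arctan(b[1]/b[0]),np.arctan(c[1]/c[0]))
yaw=yn*.5+.25*(np.arctan(b[1]/b[0])+np.arctan(c[1]/c[0])); ex=np.array([np.cos(yaw),np.sin(yaw)]); ey=np.array([-ex[1],ex[0]])
print('width',(np.median(lf@ey)-np.median(rt@ey)))
M=ex*(np.median(near@ex)+.19)+ey*(np.median(lf@ey)+np.median(rt@ey))/2
print('mouth',M,yaw); np.save('box.npy',[M[0],M[1],yaw])
E
python3 fitdeck.py
cat >> h.py <<'E'
def box(): b=np.load('box.npy'); ex=np.array([np.cos(b[2]),np.sin(b[2])]); return b[:2],ex,np.array([-ex[1],ex[0]]),b[2]
def pos(x,y,z): M,ex,ey,_=box(); return np.r_[M+ex*x+ey*y,z]
def att(t=0):
    "tool down, tool y along box y turned by t; the half turn nearer the start attitude"
    a=box()[3]+t; y=np.array([-np.sin(a),np.cos(a),0]); 
    if np.array(sense()['tcp_rot'])[:,1]@y<0: y=-y
    z=np.array([0,0,-1.]); return np.stack([np.cross(y,z),y,z],1)
def look(f):
    p,d=snap('top',f); (c,s,a),z,m=fitcase(p,d); M,ex,ey,yaw=box()
    print(f,'case box xy',((c-M)@ex).round(4),((c-M)@ey).round(4),'yaw',round(a-yaw,3),'size',np.round(s,3),'z',round(float(z),4)); return m
E
python3 - <<'E'
from h import *
print(np.array(sense()['tcp_rot']).round(2))
(c,s,a),z,_=fitcase(cv2.imread('pics/top0.png')[...,::-1],np.load('pics/top0.npy')); M,ex,ey,yaw=box()
print((c-M)@ex,(c-M)@ey,a-yaw)
for x,z in[(-.177,.22),(-.177,.1),(-.02,.12)]: 
    for t in (0,): print(x,inverse_kinematics(pos(x,0,z),att(t)))
E
```

```text
yaw near,left,right -0.070481375 -0.07052014 -0.06863936
width 0.3173826291122026
mouth [ 0.62538519 -0.07083562] -0.07003056
[[ 0.94  0.34 -0.  ]
 [ 0.34 -0.94  0.  ]
 [-0.   -0.   -1.  ]]
-0.10822300325839602 -0.00031614552674924355 -0.26668727510897305
-0.177 [ 0.4524473   0.17797795 -0.46307939  2.05934428  0.09918534  0.92504983
 -1.70494026]
-0.177 [ 0.32637593  0.3545473  -0.34486815  2.17648572  0.19801108  0.63928516
 -1.79903925]
-0.02 [ 0.23478836  0.52273593 -0.25627059  1.81025271  0.17229747  0.83027949
 -1.7461662 ]
```

Run:
```python
from h import *
R=att(); movep(pos(-.177,0,.26),R); command_gripper(.05,30)
move_l(pos(-.177,0,.135),R,feed=.12)
hit=move_l(pos(-.177,0,.092),feed=.02,until_force=3)
zt=sense()['position'][2]; print('hit',hit,zt,sense()['finger_gap'],sense()['time_s'])
m=look('a')
snap('side','side1')
np.save('zt.npy',zt); move_l(pos(-.177,0,zt+.010),feed=.05)
```

```text
hit True 0.10201976298915372 0.049790950999425834 5.425
a case box xy -0.0965 0.0392 yaw -0.291 size [0.055 0.066] z 0.1072
```

View pics/side1.png

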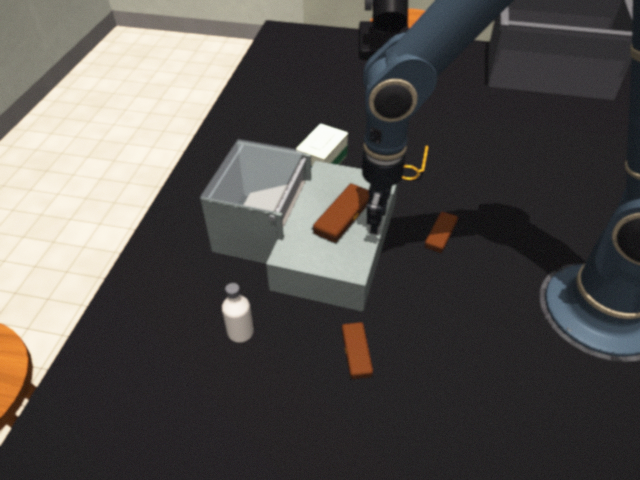

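The side view shows the fingertips on the deck behind the case at (375,228), clear of everything else. Pushing now to square it.

Run:
```python
from h import *
zt=float(np.load('zt.npy'))
move_l(pos(-.120,0,zt+.010),feed=.04); print(sense()['wrist_force'])
move_l(pos(-.177,0,zt+.012),feed=.1); 
move_l(pos(-.177,0,.27),feed=.25)
p=sense()['position']; movep([p[0]-.0,p[1]-.33,.3],att())
m=look('b'); print(sense()['time_s'])
p=cv2.imread('pics/b.png')[90:320,220:560]; cv2.imwrite('pics/bc.png',cv2.resize(p,None,fx=2.3,fy=2.3))
```

```text
[0.47682348 0.72662321 0.68358671]
b case box xy -0.0815 0.0041 yaw -0.008 size [0.055 0.148] z 0.1074
10.2583
```

View pics/bc.png

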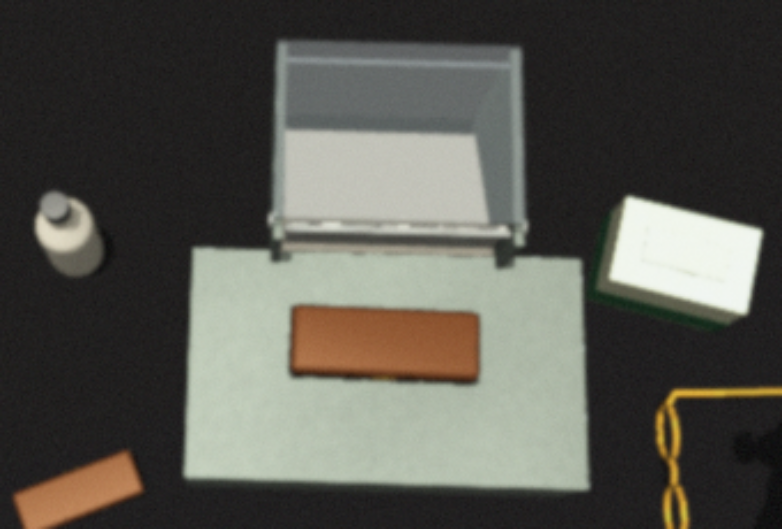

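The picture shows the case square to the mouth and in front of it, with its crop edges at 290–480 against the mouth at 283–500. It is 4 mm left, within the 13 mm clearance. Pushing it in.

Run:
```python
from h import *
zt=float(np.load('zt.npy')); R=att(); y=.003; z=zt+.013
movep(pos(-.150,y,.24),R); move_l(pos(-.150,y,z),R,feed=.12)
print(move_l(pos(-.04,y,z),feed=.06,until_force=12),sense()['wrist_force'])
print(move_l(pos(-.016,y,z),feed=.03,until_force=12),sense()['wrist_force'],(np.array(sense()['position'])[:2]-box()[0])@box()[1])
sleep(.3); move_l(pos(-.13,y,z),feed=.12); move_l(pos(-.14,y,.27),feed=.25)
p=sense()['position']; movep([p[0],p[1]-.33,.3],att())
sleep(.5); snap('top','c'); snap('side','cs'); print(sense()['time_s'])
p=cv2.imread('pics/c.png')[90:320,220:560]; q=cv2.imread('pics/cs.png')[110:310,180:420]
cv2.imwrite('pics/cc.png',np.vstack([cv2.resize(p,(440,298)),cv2.resize(q,(440,300))]))
```

```text
False [ 0.49202255 -0.07063465  0.10454942]
False [-1.97379799  0.09503436 -0.11042575] -0.01653950794936868
19.6917
```

View pics/cc.png

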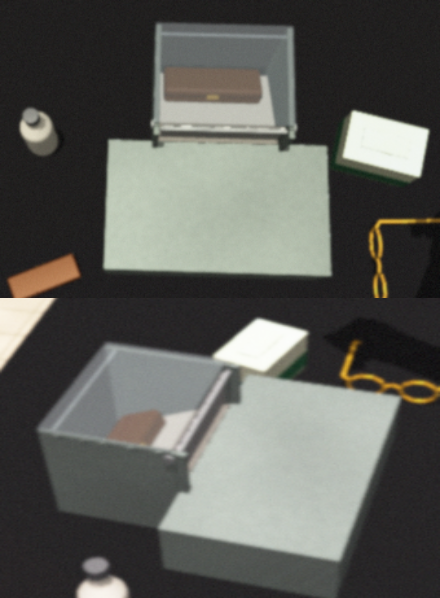

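The case is down the chute, seen through the clear roof at crop (212,84). The flap looks the same as at the start, hanging shut at (215,132), and the bystanders haven't moved.

```bash
python3 -c "
from h import *
print(finish_job())"
```

```text
the job is handed in; nothing more can be done
None
```

I pushed the spectacle case through the flap and it slid down the chute; the flap looks fully shut in the last pictures, the spray bottle, spectacles and wipes box are where they were, and I handed the job in at about 20 s.

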